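Clip the dust cover over the oilstone

ROBOT

A 6-joint arm with a two-finger parallel gripper is mounted at the origin on the work surface; the furniture and walls round the work are solid. World frame = base frame: x ahead of the robot, y to its left, z up, the work surface at z = 0. Lengths are in mm, angles in degrees, forces in N, time in s.
With the tool pointing down it reaches from about 350 to 850 mm from the base axis. Payload 8.1 kg.
Tool frame: the origin (TCP) lies midway between the tips of the shut fingers; the grasp point (between the pads) lies 19 mm behind it; x points along the fingers, z is the direction in which the jaws open and shut, and the axes are right-handed (so a half turn about x gives the same grasp; the last joint's range is limited). The gripper opens to 85 mm and grips with 20 to 120 N. Pads are 22 mm wide; open, the fingers measure 114 mm over their backs; the gripper's body (76 mm by 85 mm) begins 54 mm behind the grasp point. The pads swing forward as they close: fully open they stand 13 mm farther back than shut.
Start: joints at [-68.319, 7.471, 85.268, -0, 87.261, -4.893], TCP at [268.43, -536.611, 231.292] pointing down, gripper open.
Joint ranges: [-169.43, 169.43], [-51.17, 129.36], [1.28, 143.12], [-76.62, 256.62], [0, 156.53], [-152.29, 152.29]. Speed limits (degrees/s): [136.94, 136.94, 159.86, 180, 180, 180].

INTERFACE

Orientations are given as [roll, pitch, yaw] about the fixed x, y, z axes, in that order (R = Rz(yaw) Ry(pitch) Rx(roll)).
In Python, from bench import r gives the robot as it stands. The module is installed in compiled form; this text tells all that it offers.
- The arm moves only by the tool servo_tool, never from a script. Its argument "commands" is a list that holds one entry, the list of rows, each a list of 7 numbers: the closure in counts, from 0 (fully open) to 255 (shut), then the shift along the tool's x, y, z in cm, then the turn, a rotation vector about the tool's x, y, z in degrees. A call has 1 to 8 rows; each row is the pose to reach, as a shift and turn from the pose commanded when the call began, along the tool's axes at that moment; what a row does not reach only later rows make up. A row lasts 1/10 s, in which the tool goes at most 50 mm and 8.59 degrees, less where a joint would pass 70% of its speed; a pose out of reach is approached as far as the arm can. A call with a gripper value outside its range is refused whole. The fingers move at their own pace and stop on an object; "force" is the grip in N (left out, the last holds). Time passes only in rows, so rows that repeat a pose let the fingers close. It gives the time, the measured TCP pose, the force and the opening at its end, in the units of the state.
- r.sense(): the state, without advancing time (a new reading comes with each control period).
- r.snapshot(name): name is "scene" or "top" or "wrist"; returns (picture, depth): 384x512x3 uint8, red, green, blue; 384x512 float32, mm along the optical axis (not along the pixel's ray), 0 where there is no reading.
- r.calibration(name): a dict with "fx", "fy", "cx", "cy" (pixels), "pose" (4x4, takes a point from camera to world coordinates). Camera axes: x right, y down, z forward; pixel columns grow to the right and rows downward; lengths in mm; the calibration is good to about 2 mm. A picture is of the moment at which its call begins: read the wrist's pose just before it. calibration takes no time and is no camera call; for the wrist camera it gives the pose at the moment of the call.
- r.hand_in(): hands the job in, once; it reports no verdict.
The state is a dict: "time": time; "joint_pos": joint angles; "qd": joint speeds; "joint_efforts": joint torques, N m; "tool_pos": TCP position; "tcp_rot": TCP orientation; "ft_force": force on the tool from outside, world axes, zero at the start; "wrist_torque": the same for the moment, N m; "finger_gap": finger opening in mm.
Only numpy, scipy, OpenCV 4.12 (cv2) and the standard library are available. Lean on these libraries where they do the work, as an engineer would, in place of code of your own. Each camera call takes 0.05 s, during which the arm holds its last target.

TASK

Put the oilstone away: set it stone side up into the recess of the black holder on the bench, then put the grey-blue dust cover over it and press the cover down until it snaps under the spring clips at both ends and sits flat on the holder. Do not let go of the cover at the end: finish with the gripper still on it, pushing it steadily down with about a kilogram's force (10 N), so that I can check the two clips. Do not knock over the glue bottle.

Things in the scene. Friction and masses are not known exactly. Their poses are not given: they have to be found in the camera images.
- oilstone: Grey oilstone bedded in a pale beech block, lying stone side up. Block 62 (own x) x 164 (own y) x 20 mm high; on it the stone, 50 x 150 mm, from 20 to 34 mm above the underside. Origin: centre of the underside; z up. 0.4 to 0.6 kg.
- dust_cover: Grey-blue plastic cover, a box open below, standing upright: 86 (own x) x 187 (own y) mm outside, walls 3 mm, flat top 42 mm above the rim; cavity 80 x 181 x 38 mm high. A rounded bead runs across each end wall (own +y, -y): it stands out 3 mm, centred 12 mm above the rim. Origin: centre of the rim plane; z up. 0.11 to 0.18 kg. Fits either way round.
- cover_grip (a point): Centre of the top of the cover's grip rib, 66 mm straight above the cover's origin. The rib runs along the cover's own y on the middle of its flat top: 18 mm wide (own x), 66 mm long, 24 mm high.
- stone_holder: Black plastic holder screwed to the bench: base plate 104 (own x) x 240 (own y) x 8 mm. A rounded lip, 4 mm thick, its top 16 mm above the bench, encloses the recess. Origin: centre of the underside; z up. A spring steel clip stands at each end (own +y, -y); their thumb tabs reach 37 mm above the bench.
- holder_seat (a point): Middle of the recess floor, which is the top of the base plate, 8 mm above the bench, straight above the holder's origin. Recess 67 (holder's x) x 170 (holder's y) mm: the oilstone lies in it along holder's y, either way round. The cover goes outside the lip (clearance 2.5 mm a side in x, 1.5 mm an end in y) and its rim rests on the plate; both origins then lie at this point.
- clip_a (a joint): Spring clip at the holder's +y end, nose 26 mm above the bench. Value: how far it is bent outwards, rad: 0 at rest, about 0.15 as the bead passes, back near 0 with the cover home. The bead meets the noses with the rim about 11 mm above its seat; pressing past both takes 7 to 15 N altogether over some 6 mm, then the force drops suddenly and the cover goes down onto the plate.
- clip_b (a joint): The same clip at the holder's own -y end.
- glue_bottle: White squeeze bottle of wood glue, yellow nozzle, 58 mm across, 185 mm tall, standing at the back of the bench. Origin: centre of its foot. Leave it standing.

How it is judged:
By the outcome, as a careful person would: the job done as asked, in the order asked, and still so for the second after the job is handed in, while the arm keeps its last pose, push and grip.
It also fails if it takes over 64 s, if anything falls off the work surface, if the arm or the gripper's body presses on something with over 40 N, if the wrist force passes 120 N, or if a joint passes its speed limit or range.

## Working session

There is one attempt and no reset: what is moved stays moved. The work goes in short steps, Python scripts to look and compute and a tool call to move; the robot and the scene stay as the last step left them, time stands still between calls to the robot, and variables do not carry over. Pictures are saved under pics/ and viewed, and the job is handed in when it is done.

Besides the shell and the picture viewer there is one more tool, called after "Request:" as name(argument=value, ...), one argument or row to a line, values as JSON. servo_tool: Moves the arm, as the interface text tells. Its arguments: {"type":"object","properties":{"commands":{"type":"array","items":{"type":"array","items":{"type":"array","items":{"type":"number"}}}},"force":{"type":"number"}},"required":["commands"]}

```bash
mkdir -p pics
cat > h.py <<'E'
import numpy as np, cv2
from bench import r
def snap(n,f):
    c=r.calibration(n); p,d=r.snapshot(n)
    np.savez('pics/'+f+'.npz',p=p,d=d,fx=c['fx'],fy=c['fy'],cx=c['cx'],cy=c['cy'],pose=np.array(c['pose']))
    cv2.imwrite('pics/'+f+'.png',cv2.resize(p[:,:,::-1],None,fx=1.5,fy=1.5))
def cloud(f):
    z=np.load('pics/'+f+'.npz'); d=z['d']; v,u=np.indices(d.shape)
    P=np.stack([(u-z['cx'])/z['fx']*d,(v-z['cy'])/z['fy']*d,d,np.ones_like(d)],-1)@z['pose'].T
    P=P[...,:3].copy(); P[d==0]=np.nan
    return z['p'],P
E
python3 - <<'E'
from h import *
s=r.sense()
for k,v in s.items(): print(k,np.round(v,2))
for n in ['scene','top','wrist']:
    snap(n,n+'0'); print(n,np.round(np.array(r.calibration(n)['pose']),2).tolist())
E
```

```text
time 0.0
joint_pos [-68.32   7.52  85.33  -0.    87.26  -4.89]
qd [-0.1   0.05 -0.03 -0.07  0.07 -0.03]
joint_efforts [-0.000e+00 -5.694e+01 -5.006e+01 -0.000e+00  1.000e-02 -0.000e+00]
tool_pos [ 268.22 -536.09  230.24]
tcp_rot [175.75  89.89 112.32]
ft_force [ 0.02 -0.47  0.46]
wrist_torque [-0.06 -0.03 -0.05]
finger_gap 85.33
scene [[-0.9, -0.33, 0.3, 304.07], [-0.45, 0.67, -0.59, 522.99], [-0.0, -0.67, -0.75, 728.61], [0.0, 0.0, 0.0, 1.0]]
top [[0.02, -1.0, 0.08, 501.88], [-1.0, -0.02, 0.02, -16.08], [-0.02, -0.08, -1.0, 1043.5], [0.0, 0.0, 0.0, 1.0]]
wrist [[0.45, -0.85, -0.29, 341.02], [-0.89, -0.42, -0.14, -501.14], [-0.0, 0.32, -0.95, 372.16], [0.0, 0.0, 0.0, 1.0]]
```

View pics/top0.png

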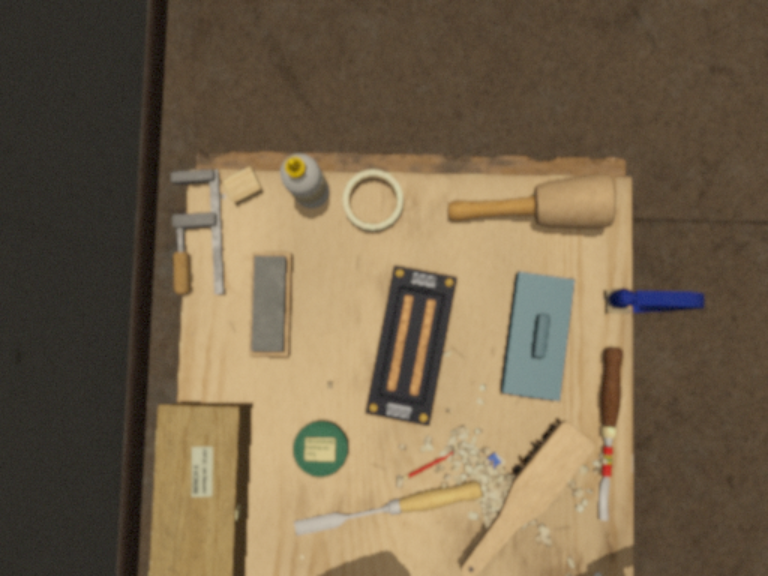

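View pics/scene0.png

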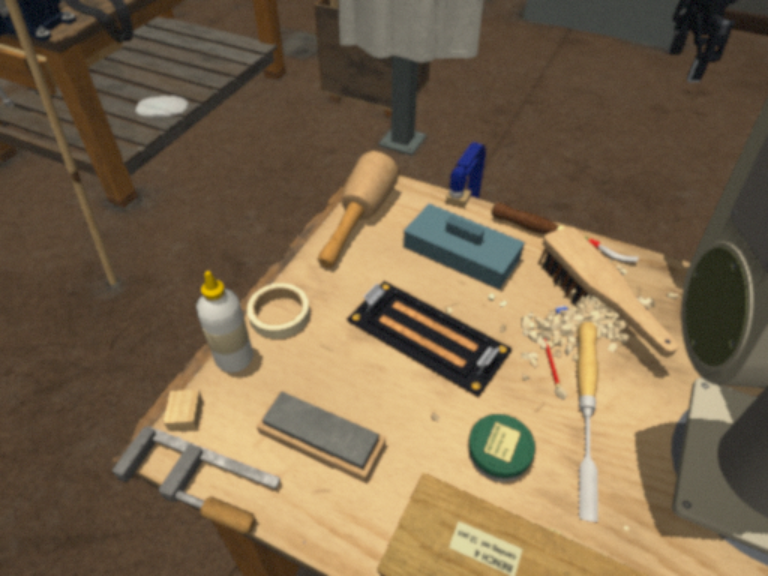

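The top view shows the oilstone at about (270,305), the holder at (412,345), the cover at (538,335) and the bottle at (303,180). Next I measure them with depth.

Run:
```python
from h import *
p,P=cloud('top0')
z=P[...,2]
def rect(m,name,zs=None):
    q=P[m][:,:2].astype(np.float32)
    (c,s,a)=cv2.minAreaRect(q); print(name,len(q),np.round(c,1),np.round(s,1),round(a,1),'z med',np.nanmedian(P[m][:,2]).round(1))
def roi(x0,y0,x1,y1):
    m=np.zeros(z.shape,bool); m[int(y0/1.5):int(y1/1.5),int(x0/1.5):int(x1/1.5)]=1; return m
k=np.ones((3,3),np.uint8)
def cl(m): 
    m=cv2.morphologyEx(m.astype(np.uint8),cv2.MORPH_OPEN,k); n,l,s,_=cv2.connectedComponentsWithStats(m); return l==1+np.argmax(s[1:,4])
R=roi(230,240,310,370)
print('table z',np.nanmedian(z[roi(310,250,360,400)]))
rect(cl(R&(z>25)),'stone'); rect(cl(R&(z>10)),'block')
R=roi(490,260,590,410)
rect(cl(R&(z>34)),'cover');rect(cl(R&(z>54)),'rib')
R=roi(355,255,470,435)
rect(cl(R&(p.max(2)<75)),'holder dark'); rect(cl(R&(z>5)),'holder z')
rect(cl(R&(z>24)),'tabs')
for nm,m in [('h',R&(z>24))]:
    n,l,s,c=cv2.connectedComponentsWithStats(m.astype(np.uint8))
    for i in range(1,n):
        if s[i,4]>8: print(i,s[i],np.nanmean(P[l==i],0).round(1))
for s in (roi(275,145,335,215)&(z>100),): print('bottle',np.nanmean(P[s],0),np.nanmax(P[s],0))
a=p[int(240/1.5):int(440/1.5),int(355/1.5):int(600/1.5)][:,:,::-1]
cv2.imwrite('pics/c1.png',cv2.resize(a,None,fx=4.5,fy=4.5,interpolation=cv2.INTER_CUBIC))
print(a.shape)
```

```text
table z -0.24223696413332618
stone 1400 [547.  211.1] [149.9  51.5] 0.8 z med 33.4
block 1850 [546.8 210.9] [164.5  63.4] 0.3 z med 32.5
cover 3160 [ 506.8 -206.8] [ 88.9 187. ] 83.3 z med 42.1
rib 245 [ 507.2 -206. ] [18.2 64.5] 82.6 z med 65.3
holder dark 2398 [489.7 -17.3] [ 87.4 227.7] 74.9 z med 8.3
holder z 3978 [488.  -12.7] [103.3 239.3] 80.5 z med 8.5
tabs 107 [387.7   4.7] [36.4 15.8] 80.8 z med 29.6
1 [274 182  17  10 112] [588.5 -29.7  30.9]
2 [258 269  16  10 116] [387.5   4.3  30.9]
bottle [724.70505156 148.554318   137.73365984] [758.82208031 179.15601918 188.71972583]
(133, 164, 3)
```

View pics/wrist0.png

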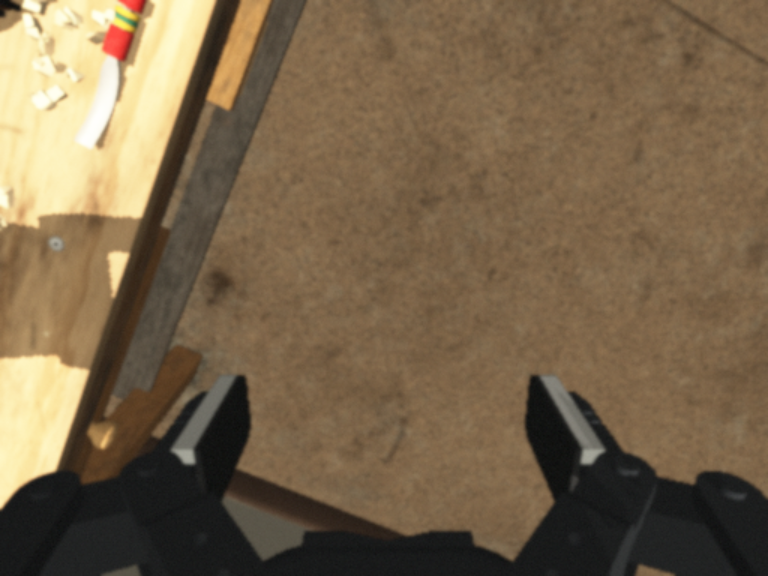

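```bash
cat >> h.py <<'E'
from scipy.spatial.transform import Rotation as Ro
def cur():
    s=r.sense(); return np.array(s['tool_pos']),Ro.from_euler('xyz',s['tcp_rot'],degrees=True),s
def goal(pos,jaw):
    """shift(cm)/turn(deg) to get TCP to pos with jaw z axis at horizontal angle jaw (deg), mod 180"""
    p,R,s=cur(); M=R.as_matrix()
    zang=np.degrees(np.arctan2(M[1,2],M[0,2]))
    j=jaw+180*round((zang-jaw)/180)
    Z=np.array([np.cos(np.radians(j)),np.sin(np.radians(j)),0]); X=np.array([0,0,-1.]); Y=np.cross(Z,X)
    G=np.stack([X,Y,Z],1)
    rv=np.degrees(Ro.from_matrix(M.T@G).as_rotvec())
    print('t',round(s['time'],2),'pos',p.round(1),'jaw',round(zang,1),'F',np.round(s['ft_force'],1),'gap',round(s['finger_gap'],1),'j',np.round(s['joint_pos'],0))
    print('   shift cm',(M.T@(np.array(pos)-p)/10).round(2),'turn',rv.round(2),'rows',round(np.linalg.norm(np.array(pos)-p)/50,1),round(np.linalg.norm(rv)/8.59,1))
E
python3 - <<'E'
from h import *
p,R,s=cur(); print(R.as_matrix().round(3))
goal([547,211,231],90.5)
goal([547,211,120],90.5)
_,P=cloud('top0')
for y in range(500,-500,-100):
    print(y,[int(np.nanmax(P[...,2][(P[...,0]>x)&(P[...,0]<=x+100)&(P[...,1]>y)&(P[...,1]<=y+100)],initial=-999)) for x in range(100,900,100)])
E
```

```text
[[-0.001  0.894  0.447]
 [ 0.001  0.447 -0.894]
 [-1.     0.    -0.001]]
t 0.15 pos [ 268.3 -536.2  230.5] jaw -63.4 F [ 0.3  0.4 -0.3] gap 85.5 j [-68.   8.  85.  -0.  87.  -5.]
   shift cm [ 3.000e-02  5.836e+01 -5.436e+01] turn [ 2.608e+01 -8.000e-02  1.000e-02] rows 15.9 3.0
t 0.15 pos [ 268.3 -536.2  230.5] jaw -63.4 F [ 0.3  0.4 -0.3] gap 85.5 j [-68.   8.  85.  -0.  87.  -5.]
   shift cm [ 11.13  58.35 -54.34] turn [ 2.608e+01 -8.000e-02  1.000e-02] rows 16.1 3.0
500 [-999, -999, -999, -999, -999, -999, -999, -999]
400 [-999, -999, -999, -999, -999, -999, -999, -999]
300 [97, 97, 97, 5, 30, 30, 30, -29]
200 [96, 97, 97, 39, 39, 37, 28, -17]
100 [9, 33, 34, 39, 38, 36, 188, -18]
0 [4, 31, 38, 20, 18, 28, 29, -15]
-100 [65, 35, 41, 22, 39, 36, 35, -18]
-200 [66, 69, 68, 67, 68, 59, 63, -17]
-300 [19, 67, 68, 69, 69, 83, 87, -18]
-400 [4, 23, 32, 34, 85, 82, 87, -17]
```

Request:
servo_tool(
  commands=[
    [[0, 0, 58.4, -54.4, 26, 0, 0], [0, 0, 58.4, -54.4, 26, 0, 0], [0, 0, 58.4, -54.4, 26, 0, 0], [0, 0, 58.4, -54.4, 26, 0, 0], [0, 0, 58.4, -54.4, 26, 0, 0], [0, 0, 58.4, -54.4, 26, 0, 0], [0, 0, 58.4, -54.4, 26, 0, 0], [0, 0, 58.4, -54.4, 26, 0, 0]],
  ],
  force=60,
)

```text
time: 0.95
tool_pos: [408.0, -161.0, 231.3]
tcp_rot: [69.7, 90.0, -19.7]
ft_force: [2.0, -0.8, 0.8]
finger_gap: 85.5
```

```bash
python3 -c "
from h import *
goal([547,211,150],90.5)"
```

```text
t 0.95 pos [ 408.  -161.   231.3] jaw -89.4 F [ 2.  -0.8  0.8] gap 85.5 j [-28. -18. 110.   0.  89.  61.]
   shift cm [  8.13  14.26 -37.06] turn [ 0.05  0.01 -0.02] rows 8.1 0.0
```

Request:
servo_tool(
  commands=[
    [[0, 2, 14.2, -37, 0, 0, 0], [0, 4, 14.2, -37, 0, 0, 0], [0, 8, 14.2, -37, 0, 0, 0], [0, 8, 14.2, -37, 0, 0, 0], [0, 8, 14.2, -37, 0, 0, 0], [0, 8, 14.2, -37, 0, 0, 0], [0, 8, 14.2, -37, 0, 0, 0], [0, 8, 14.2, -37, 0, 0, 0]],
  ],
)

```text
time: 1.75
tool_pos: [544.5, 205.8, 151.8]
tcp_rot: [-37.1, 90.0, -126.5]
ft_force: [0.8, -1.4, 0.2]
finger_gap: 85.5
```

```bash
python3 -c "
from h import *
goal([547,211,150],90.5); snap('wrist','w1'); goal([547,211,16],90.5)"
```

```text
t 1.75 pos [544.5 205.8 151.8] jaw -89.4 F [ 0.8 -1.4  0.2] gap 85.5 j [ 16.   8.  94.  -0.  79. 105.]
   shift cm [ 0.18  0.25 -0.52] turn [0.09 0.01 0.01] rows 0.1 0.0
t 1.8 pos [544.2 211.6 148. ] jaw -89.3 F [-3.7  2.4 -0.6] gap 85.1 j [ 16.   8.  93.   0.  79. 105.]
   shift cm [13.2   0.32  0.1 ] turn [ 0.23 -0.15  0.21] rows 2.6 0.0
```

View pics/w1.png

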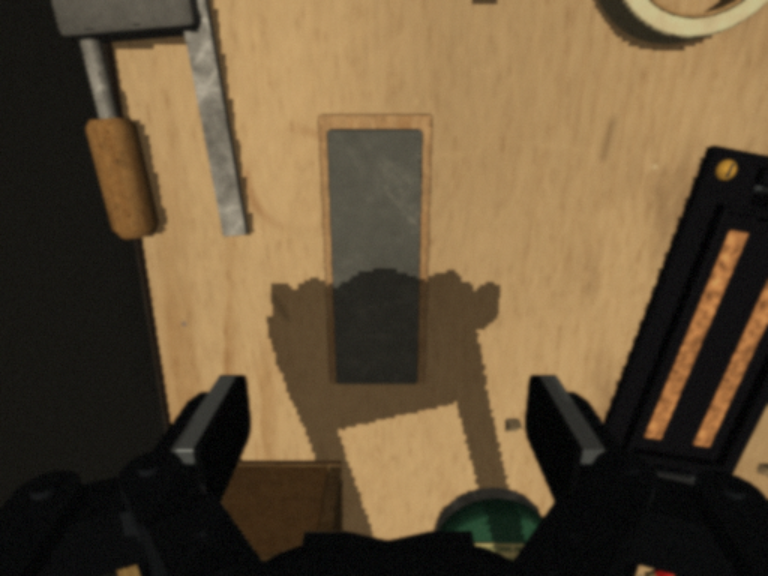

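The stone lies at (375,255) in the wrist view, straight and roughly centred between the fingers. I'll let the arm settle and measure it from here.

Request:
servo_tool(
  commands=[
    [[0, 1, 0.3, 0.1, 0, 0, 0], [0, 1, 0.3, 0.1, 0, 0, 0], [0, 1, 0.3, 0.1, 0, 0, 0]],
  ],
)

```text
time: 2.1
tool_pos: [547.1, 201.5, 142.4]
tcp_rot: [-55.1, 90.0, -144.6]
ft_force: [-0.1, 0.4, 0.2]
finger_gap: 85.5
```

```bash
python3 -c "
from h import *
goal([547,211,16],90.5); snap('wrist','w2'); goal([547,211,16],90.5)
p,P=cloud('w2'); z=P[...,2]
for t in (26,12):
    m=(z>t)&(z<45)&(abs(P[...,0]-547)<110)&(abs(P[...,1]-211)<50)
    m=cv2.morphologyEx(m.astype(np.uint8),cv2.MORPH_OPEN,np.ones((3,3),np.uint8))>0
    print(t,cv2.minAreaRect(P[m][:,:2].astype(np.float32)),np.median(z[m]))
"
```

```text
t 2.1 pos [547.1 201.5 142.4] jaw -89.5 F [-0.1  0.4  0.2] gap 85.5 j [ 15.   8.  94.  -0.  78. 105.]
   shift cm [ 1.264e+01  1.000e-02 -9.500e-01] turn [0.01 0.03 0.04] rows 2.5 0.0
t 2.15 pos [547.4 201.5 143.1] jaw -89.5 F [-0.1  1.1 -0.6] gap 85.2 j [ 15.   8.  94.  -0.  78. 105.]
   shift cm [12.71 -0.04 -0.95] turn [-0.01  0.   -0.03] rows 2.5 0.0
26 ((545.4317626953125, 210.90631103515625), (149.1998291015625, 50.134666442871094), 0.546259880065918) 32.672836600992426
12 ((545.7606201171875, 210.8074951171875), (164.0243682861328, 62.21991729736328), 0.6236746907234192) 32.46142851401409
```

Request:
servo_tool(
  commands=[
    [[0, 3, 0, -0.95, 0, 0, 0], [0, 8, 0, -0.95, 0, 0, 0], [0, 11, 0, -0.95, 0, 0, 0], [0, 12.6, 0, -0.95, 0, 0, 0], [0, 12.6, 0, -0.95, 0, 0, 0], [0, 12.6, 0, -0.95, 0, 0, 0]],
  ],
)

```text
time: 2.75
tool_pos: [548.6, 212.0, 18.5]
tcp_rot: [104.9, 89.9, 15.4]
ft_force: [-0.2, 0.0, 0.7]
finger_gap: 85.4
```

```bash
python3 -c "
from h import *
goal([546.5,211,17],90.5)"
```

```text
t 2.75 pos [548.6 212.   18.5] jaw -89.5 F [-0.2  0.   0.7] gap 85.4 j [ 16.  17.  98.  -0.  65. 106.]
   shift cm [ 0.15 -0.21  0.1 ] turn [ 0.03 -0.03 -0.13] rows 0.1 0.0
```

Now close gently.

Request:
servo_tool(
  commands=[
    [[60, 0.1, -0.2, 0.1, 0, 0, 0], [120, 0.1, -0.2, 0.1, 0, 0, 0], [255, 0.1, -0.2, 0.1, 0, 0, 0], [255, 0.1, -0.2, 0.1, 0, 0, 0], [255, 0.1, -0.2, 0.1, 0, 0, 0], [255, 0.1, -0.2, 0.1, 0, 0, 0], [255, 0.1, -0.2, 0.1, 0, 0, 0], [255, 0.1, -0.2, 0.1, 0, 0, 0]],
  ],
  force=60,
)

```text
time: 3.55
tool_pos: [546.7, 211.8, 17.8]
tcp_rot: [108.8, 89.8, 19.4]
ft_force: [-2.4, -0.4, 9.1]
finger_gap: 48.2
```

```bash
python3 -c "
from h import *
goal([546.5,211,17],90.5); snap('wrist','w3');goal([546.5,211,17],90.5)"
```

```text
t 3.55 pos [546.7 211.8  17.8] jaw -89.4 F [-2.4 -0.4  9.1] gap 48.2 j [ 16.  17.  98.   0.  65. 106.]
   shift cm [ 0.08 -0.02  0.08] turn [ 0.08 -0.06 -0.17] rows 0.0 0.0
t 3.6 pos [546.7 211.8  17.8] jaw -89.4 F [-1.8  0.7  8.1] gap 48.5 j [ 16.  17.  98.   0.  65. 106.]
   shift cm [ 0.08 -0.02  0.08] turn [ 0.08 -0.06 -0.17] rows 0.0 0.0
```

View pics/w3.png

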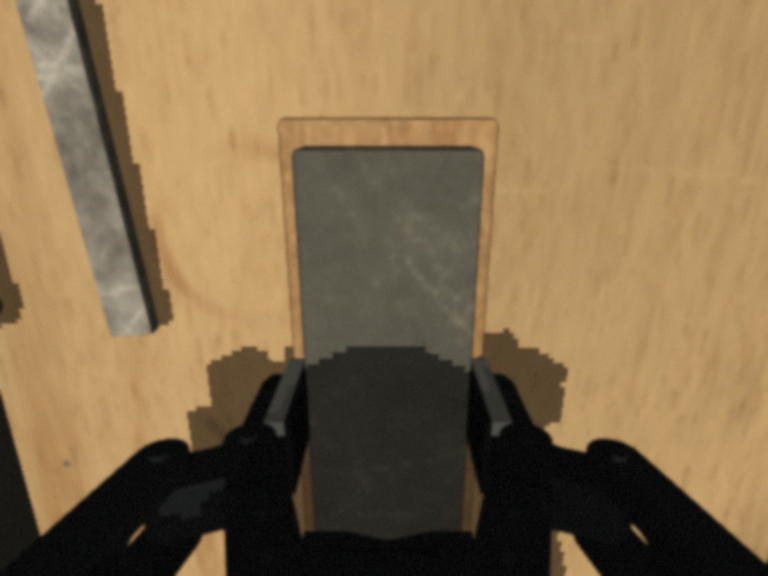

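Request:
servo_tool(
  commands=[
    [[255, -1, 0, 0, 0, 0, 0], [255, -3, 0, 0, 0, 0, 0], [255, -6, 0, 0, 0, 0, 0], [255, -10, 0, 0, 0, 0, 0], [255, -10, 0, 0, 0, 0, 0]],
  ],
)

```text
time: 4.1
tool_pos: [549.0, 212.3, 122.6]
tcp_rot: [105.4, 89.4, 16.0]
ft_force: [2.6, -0.1, -4.4]
finger_gap: 48.6
```

```bash
python3 -c "
from h import *
goal([488,-12.7,110],80.4)"
```

```text
t 4.1 pos [549.  212.3 122.6] jaw -89.4 F [ 2.6 -0.1 -4.4] gap 48.6 j [ 16.  10.  95.  -0.  75. 106.]
   shift cm [ 1.14 -6.34 22.44] turn [10.18 -0.2  -0.54] rows 4.7 1.2
```

Request:
servo_tool(
  commands=[
    [[255, 0, -0.8, 3, 2, 0, 0], [255, 0, -1.9, 6.8, 4, 0, 0], [255, 0, -3, 10.6, 6, 0, 0], [255, 0, -4.1, 14.4, 8, 0, 0], [255, 0, -5.2, 18.2, 10, 0, 0], [255, 0, -6, 21, 10, 0, 0], [255, 0, -6.3, 22.4, 10, 0, 0], [255, 0, -6.3, 22.4, 10, 0, 0]],
  ],
)

```text
time: 4.9
tool_pos: [483.5, -14.9, 114.7]
tcp_rot: [-74.8, 89.9, -174.4]
ft_force: [-0.6, 0.9, -5.5]
finger_gap: 48.7
```

```bash
python3 -c "
from h import *
goal([488,-12.7,110],80.4);snap('wrist','w4');goal([488,-12.7,110],80.4);snap('top','t4')
p,P=cloud('w4');z=P[...,2]
print(np.array(np.load('pics/w4.npz')['pose']).round(2).tolist())
a=cv2.imread('pics/t4.png')[220:460,200:520]; cv2.imwrite('pics/t4c.png',cv2.resize(a,None,fx=2.4,fy=2.4))
"
```

```text
t 4.9 pos [483.5 -14.9 114.7] jaw -99.6 F [-0.6  0.9 -5.5] gap 48.7 j [ -8.  -6. 111.  -0.  75.  92.]
   shift cm [ 0.47  0.41 -0.29] turn [0.04 0.02 0.09] rows 0.1 0.0
t 4.95 pos [484.  -13.7 114.9] jaw -99.5 F [ 0.   1.1 -6. ] gap 48.2 j [ -8.  -6. 111.   0.  75.  92.]
   shift cm [ 0.49  0.38 -0.17] turn [ 0.07 -0.02  0.06] rows 0.1 0.0
[[-0.17, -0.93, -0.32, 563.94], [-0.99, 0.16, 0.05, -30.05], [0.0, 0.32, -0.95, 256.29], [0.0, 0.0, 0.0, 1.0]]
```

View pics/w4.png

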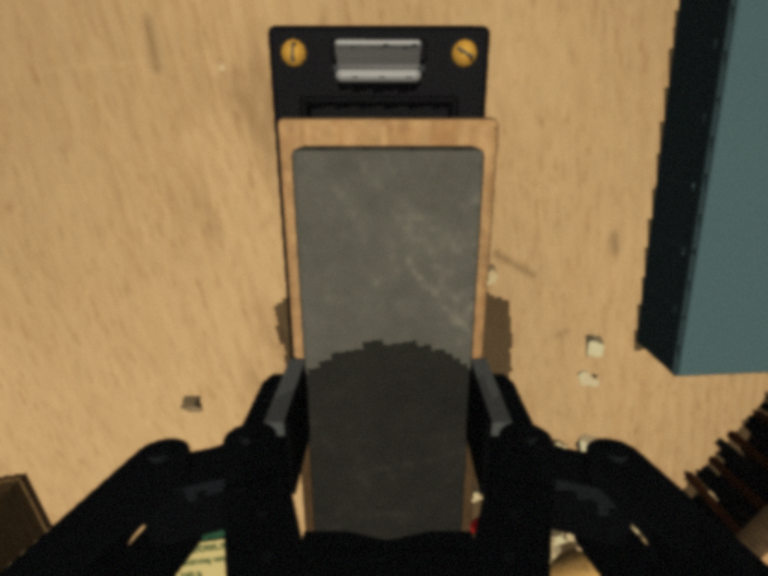

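View pics/t4c.png

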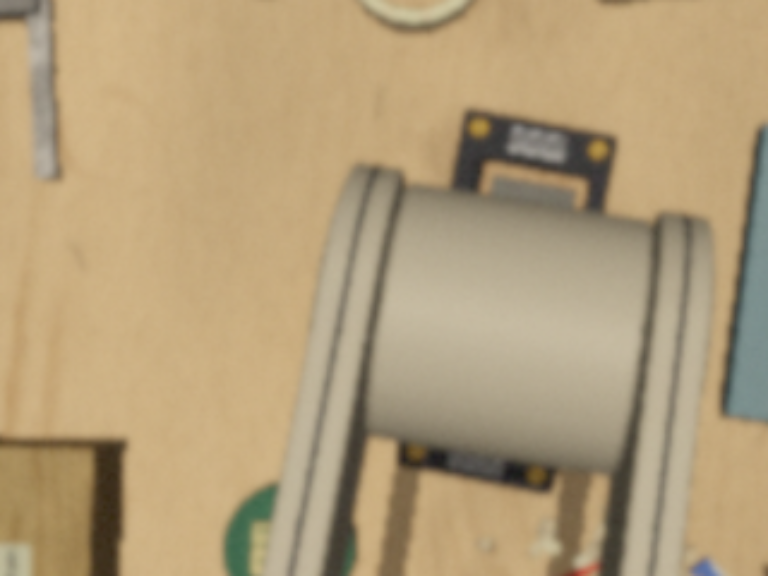

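In the wrist picture the stone is centred between the pads, and the holder's far end is visible with its clip at (378,60). I'll measure the stone's far end relative to the holder's.

```bash
cat > rel.py <<'E'
from h import *
import sys
p,P=cloud(sys.argv[1]);z=P[...,2]
# frame: long axis u at ang, v = left
ang=np.radians(-9.55); U=np.array([np.cos(ang),np.sin(ang)]);V=np.array([-U[1],U[0]])
Q=P[...,:2]-np.array([488,-12.7]); u=Q@U; v=Q@V
m=(z>4.5)&(z<14)&(u>95)&(u<135)&(abs(v)<70)
m=cv2.morphologyEx(m.astype(np.uint8),cv2.MORPH_OPEN,np.ones((3,3),np.uint8))>0
print('plate: u max',np.percentile(u[m],99),'v',np.percentile(v[m],[1,99]),'mid',np.percentile(v[m],[1,99]).mean(),'z',np.median(z[m]))
# side slopes
for lo,hi in ((98,106),(110,118)):
    k=m&(u>lo)&(u<hi); print('  v range',lo,np.percentile(v[k],[1,99]),np.percentile(v[k],[1,99]).mean())
m2=(z>75)&(u>30)&(u<120)&(abs(v)<60)
m2=cv2.morphologyEx(m2.astype(np.uint8),cv2.MORPH_OPEN,np.ones((3,3),np.uint8))>0
for lo,hi in ((45,55),(55,65),(65,72)):
    k=m2&(u>lo)&(u<hi); print('stone v',lo,np.percentile(v[k],[.5,99.5]),np.percentile(v[k],[.5,99.5]).mean(),np.median(z[k]))
print('stone u max',np.percentile(u[m2],99.8),u[m2].max(),'z',np.percentile(z[m2],[5,50,95]))
h=z[m2]; zt=np.median(h); k=m2&(z>zt-4); print('stone top u max',np.percentile(u[k],99.8))
A=np.c_[u[k],v[k],np.ones(k.sum())]; print('tilt',np.linalg.lstsq(A,z[k],rcond=None)[0])
t=(z>22)&(z<40)&(u>80)&(u<130)&(abs(v)<40); print('clip',u[t].mean(),v[t].mean())
E
python3 rel.py w4
```

```text
plate: u max 117.86660742304227 v [-51.23240775  49.88328852] mid -0.6745596142443944 z 7.158773181638622
  v range 98 [-51.46411676  50.02912156] -0.7174975970264654
  v range 110 [-50.7098867   49.64970473] -0.5300909848659394
stone v 45 [-35.09029498  25.68567787] -4.702308555183899 129.20818052699627
stone v 55 [-35.08785673  25.5871661 ] -4.75034531342753 129.1449454038103
stone v 65 [-34.99725035  25.65752513] -4.669862608362116 128.41952371753712
stone u max 77.6860748343486 77.69001319511324 z [114.9001355  128.95302434 130.18046518]
stone top u max 70.31625684648155
tilt [-1.23424911e-02 -4.51305733e-04  1.29836332e+02]
clip 100.66505096426746 -0.6290177116852583
```

Request:
servo_tool(
  commands=[
    [[255, 2, 0.33, -0.35, 0, 0, 0], [255, 4, 0.33, -0.35, 0, 0, 0], [255, 5, 0.33, -0.35, 0, 0, 0], [255, 5.4, 0.33, -0.35, 0, 0, 0], [255, 5.4, 0.33, -0.35, 0, 0, 0], [255, 5.4, 0.33, -0.35, 0, 0, 0]],
  ],
)

```text
time: 5.6
tool_pos: [489.0, -10.4, 62.4]
tcp_rot: [95.9, 89.9, -3.5]
ft_force: [-0.4, 0.6, -5.9]
finger_gap: 48.7
```

```bash
sed -i 's/z>75/z>42/' rel.py; python3 -c "
from h import *
goal([488,-12.7,25],80.4);snap('wrist','w5');goal([488,-12.7,25],80.4);snap('wrist','w6');goal([488,-12.7,25],80.4)
"; python3 rel.py w5; python3 rel.py w6
```

```text
t 5.6 pos [489.  -10.4  62.4] jaw -99.4 F [-0.4  0.6 -5.9] gap 48.7 j [ -7.  -1. 112.   0.  68.  92.]
   shift cm [ 3.74 -0.07  0.25] turn [ 0.2  -0.01 -0.07] rows 0.7 0.0
t 5.65 pos [489.2 -10.5  62.6] jaw -99.4 F [-0.4 -0.2 -5. ] gap 48.5 j [ -7.  -1. 112.   0.  68.  92.]
   shift cm [ 3.76 -0.09  0.24] turn [ 0.19 -0.01 -0.09] rows 0.8 0.0
t 5.7 pos [489.2 -10.6  62.6] jaw -99.4 F [-0.2  0.1 -5.3] gap 48.7 j [ -7.  -1. 112.   0.  68.  92.]
   shift cm [ 3.76 -0.09  0.23] turn [ 0.18 -0.01 -0.1 ] rows 0.8 0.0
plate: u max 117.83207141946973 v [-51.05925297  49.89509914] mid -0.5820769146992824 z 7.160444974880434
  v range 98 [-51.12796217  50.0474365 ] -0.5402628386230859
  v range 110 [-50.84283989  49.30861936] -0.7671102628874849
stone v 45 [-29.5512382   31.06644711] 0.7576044544342029 77.03558241749028
stone v 55 [-29.47942681  31.3013587 ] 0.9109659436230757 76.99942991068706
stone v 65 [-29.57356873  31.1931298 ] 0.8097805346012681 76.96850598192691
stone u max 82.41477913035634 82.45207495297605 z [62.77474094 76.79435132 78.02381907]
stone top u max 74.99430506885516
tilt [-8.80888290e-03 -4.00286096e-04  7.75172853e+01]
clip 100.65045735428131 -0.5085096059669535
plate: u max 117.61429693830243 v [-51.08366942  49.99485447] mid -0.5444074770675869 z 7.143688887200085
  v range 98 [-51.21262309  50.04608546] -0.5832688158714383
  v range 110 [-50.7246881   49.73771154] -0.4934882835929493
stone v 45 [-29.62153511  31.00939958] 0.6939322313294038 77.2640166003137
stone v 55 [-29.6744667  31.1214946] 0.7235139479578798 77.22211169095564
stone v 65 [-29.59929346  31.07732082] 0.7390136811631205 77.17787119762727
stone u max 82.61815048339159 82.65367567164738 z [63.02844624 77.03057974 78.24049953]
stone top u max 75.1799422582575
tilt [-8.16689279e-03 -1.19138383e-03  7.77181890e+01]
clip 100.64743138150303 -0.5897015593135122
```

View pics/w6.png

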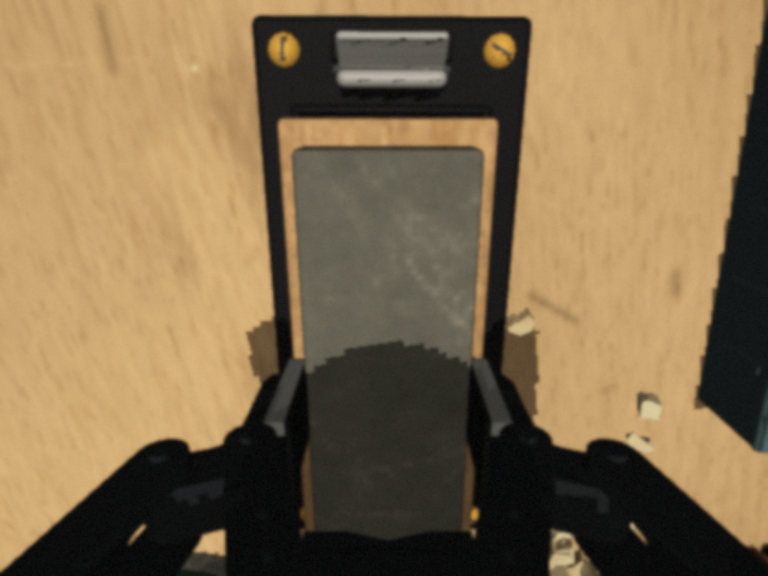

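Request:
servo_tool(
  commands=[
    [[255, 0.5, -0.14, 0.15, 0, 0, 0], [255, 1.2, -0.14, 0.15, 0, 0, 0], [255, 1.8, -0.14, 0.15, 0, 0, 0], [255, 2.2, -0.14, 0.15, 0, 0, 0], [255, 2.2, -0.14, 0.15, 0, 0, 0], [255, 2.2, -0.14, 0.15, 0, 0, 0]],
  ],
)

```text
time: 6.3
tool_pos: [486.6, -11.8, 39.4]
tcp_rot: [-86.1, 90.0, 174.5]
ft_force: [-0.5, 0.1, -5.4]
finger_gap: 48.3
```

```bash
sed -i 's/z>42/z>27/' rel.py; python3 -c "
from h import *
goal([488,-12.7,25],80.4);snap('wrist','w7');goal([488,-12.7,25],80.4)
"; python3 rel.py w7
```

```text
t 6.3 pos [486.6 -11.8  39.4] jaw -99.4 F [-0.5  0.1 -5.4] gap 48.3 j [ -7.   1. 113.  -0.  66.  92.]
   shift cm [1.43 0.16 0.07] turn [0.17 0.   0.03] rows 0.3 0.0
t 6.35 pos [486.9 -11.8  39.6] jaw -99.4 F [-0.6  0.7 -5.6] gap 48.5 j [ -7.   1. 113.   0.  66.  92.]
   shift cm [1.46 0.13 0.07] turn [ 0.17 -0.   -0.01] rows 0.3 0.0
plate: u max 115.46367769961637 v [-51.14455155  50.06565146] mid -0.5394500428991478 z 7.2361965660984
  v range 98 [-51.18926377  50.0242257 ] -0.5825190341717779
  v range 110 [-51.10900744  50.07084566] -0.519080893341787
stone v 45 [-31.37229484  29.43074405] -0.9707753967835338 53.89768876601494
stone v 55 [-31.32835289  29.35085317] -0.9887498609960303 53.87190670757836
stone v 65 [-31.36936837  29.45882175] -0.9552733105837863 53.75532444709329
stone u max 108.18902666421891 108.55205391126798 z [30.54649655 53.46916497 54.83725425]
stone top u max 72.81917556625476
tilt [-1.05640817e-02 -4.36781705e-06  5.44651131e+01]
clip 100.00577006779456 -0.49522523295978005
```

View pics/w7.png

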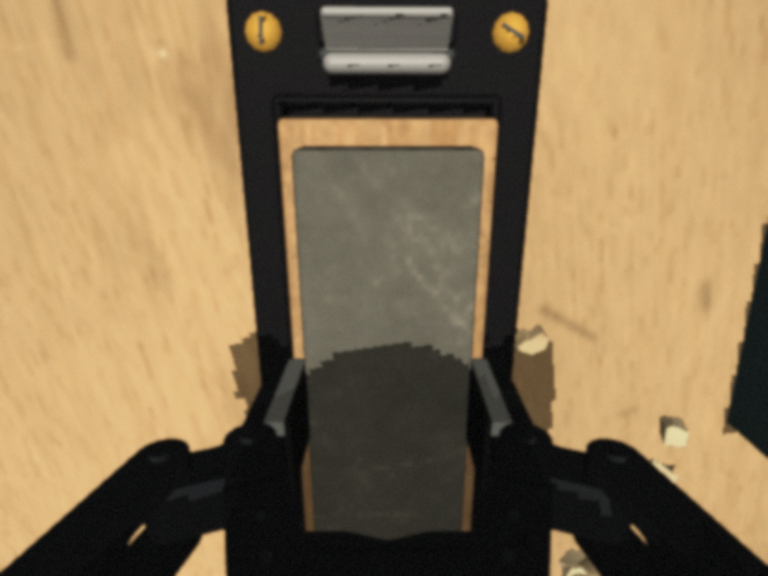

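Request:
servo_tool(
  commands=[
    [[255, 0.3, 0.07, -0.04, 0, 0, 0], [255, 0.6, 0.07, -0.04, 0, 0, 0], [255, 0.8, 0.07, -0.04, 0, 0, 0], [255, 1.0, 0.07, -0.04, 0, 0, 0], [255, 1.1, 0.07, -0.04, 0, 0, 0], [255, 1.2, 0.07, -0.04, 0, 0, 0]],
  ],
)

```text
time: 6.95
tool_pos: [487.4, -11.5, 27.4]
tcp_rot: [-83.4, 90.0, 177.1]
ft_force: [0.4, -0.3, -5.5]
finger_gap: 48.4
```

```bash
python3 -c "
from h import *
goal([488,-12.7,25],80.4);snap('wrist','w8');goal([488,-12.7,25],80.4)
"; python3 rel.py w8
```

```text
t 6.95 pos [487.4 -11.5  27.4] jaw -99.4 F [ 0.4 -0.3 -5.5] gap 48.4 j [ -7.   2. 114.  -0.  64.  92.]
   shift cm [0.24 0.08 0.11] turn [0.17 0.   0.01] rows 0.1 0.0
t 7.0 pos [487.4 -11.5  27.3] jaw -99.4 F [-0.7  0.3 -5.5] gap 48.4 j [ -7.   2. 114.  -0.  64.  92.]
   shift cm [0.23 0.08 0.11] turn [0.17 0.   0.01] rows 0.1 0.0
plate: u max 113.8163945643388 v [-51.16274411  49.95621216] mid -0.6032659720930731 z 7.294737481727779
  v range 98 [-51.15863626  49.95141996] -0.6036081543043537
  v range 110 [-51.14799067  49.89612805] -0.6259313099115111
stone v 45 [-30.71320839  29.36273271] -0.6752378402514267 42.0089378220543
stone v 55 [-30.78204108  29.50227639] -0.6398823435399166 41.982026788724
stone v 65 [-30.73515517  29.56046546] -0.5873448571496525 41.91237274427719
stone u max 107.98103984186695 108.28691787505862 z [27.82954776 41.5533009  42.93564879]
stone top u max 73.6223934218733
tilt [-1.17713442e-02 -7.03731406e-04  4.26311109e+01]
clip 99.04043647152011 -0.6374213534861174
```

Request:
servo_tool(
  commands=[
    [[255, 0.05, 0, 0, 0, 0, 0], [255, 0.1, 0, 0, 0, 0, 0], [255, 0.15, 0, 0, 0, 0, 0], [255, 0.15, 0, 0, 0, 0, 0]],
  ],
)

```text
time: 7.4
tool_pos: [487.5, -11.5, 26.0]
tcp_rot: [149.0, 90.0, 49.6]
ft_force: [-0.1, -0.1, -6.6]
finger_gap: 48.5
```

Request:
servo_tool(
  commands=[
    [[255, 0.05, 0, 0, 0, 0, 0], [255, 0.1, 0, 0, 0, 0, 0], [255, 0.1, 0, 0, 0, 0, 0]],
  ],
)

```text
time: 7.7
tool_pos: [487.5, -11.6, 25.8]
tcp_rot: [-68.0, 90.0, -167.4]
ft_force: [-4.9, -0.1, 4.9]
finger_gap: 48.6
```

```bash
python3 -c "
from h import *
goal([488,-12.7,25],80.4);snap('wrist','w9');goal([488,-12.7,25],80.4)
"; python3 rel.py w9|grep -v plate
```

```text
t 7.7 pos [487.5 -11.6  25.8] jaw -99.4 F [-4.9 -0.1  4.9] gap 48.6 j [ -7.   2. 114.  -0.  64.  92.]
   shift cm [0.08 0.06 0.1 ] turn [0.18 0.   0.01] rows 0.0 0.0
t 7.75 pos [487.6 -11.5  25.8] jaw -99.4 F [-6.  -0.5  4.6] gap 48.5 j [ -7.   2. 114.  -0.  64.  92.]
   shift cm [0.08 0.06 0.11] turn [0.17 0.   0.  ] rows 0.0 0.0
  v range 98 [-51.09904513  50.07920922] -0.5099179565642515
  v range 110 [-51.20663975  50.05444573] -0.5760970105280947
stone v 45 [-25.41914322  26.76042224] 0.6706395081869712 40.60004216999074
stone v 55 [-25.50876285  24.39141371] -0.5586745668951583 40.60313029940568
stone v 65 [-25.29586857  26.69201528] 0.6980733555740546 40.60577695556309
stone u max 107.77112904084788 108.08555755085713 z [28.196514   40.36294669 41.53193605]
stone top u max 107.31692808550416
tilt [-1.85805235e-02  2.87988076e-04  4.15122443e+01]
clip 98.84396149810745 -0.7266382276158702
```

Contact, stone down (top at about 41, expected 42). I release and lift.

Request:
servo_tool(
  commands=[
    [[120, 0, 0, 0, 0, 0, 0], [60, 0, 0, 0, 0, 0, 0], [0, 0, 0, 0, 0, 0, 0], [0, 0, 0, 0, 0, 0, 0], [0, 0, 0, 0, 0, 0, 0], [0, -4, 0, 0, 0, 0, 0], [0, -8, 0, 0, 0, 0, 0], [0, -12, 0, 0, 0, 0, 0]],
  ],
)

```text
time: 8.55
tool_pos: [487.1, -11.5, 146.2]
tcp_rot: [-90.6, 90.0, 170.0]
ft_force: [1.0, -0.0, 1.0]
finger_gap: 85.5
```

```bash
python3 -c "
from h import *
goal([507,-206.4,150],83);snap('wrist','w10');goal([507,-206.4,150],83)
"
```

```text
t 8.55 pos [487.1 -11.5 146.2] jaw -99.4 F [ 1. -0.  1.] gap 85.5 j [ -7.  -7. 109.   0.  78.  92.]
   shift cm [-0.38  5.16 18.9 ] turn [-2.43 -0.    0.04] rows 3.9 0.3
t 8.6 pos [491.2 -12.  154.2] jaw -99.4 F [3.3 0.2 6.9] gap 85.5 j [ -7.  -7. 108.   0.  79.  92.]
   shift cm [ 0.46  4.73 18.92] turn [-2.42 -0.01 -0.56] rows 3.9 0.3
```

View pics/w10.png

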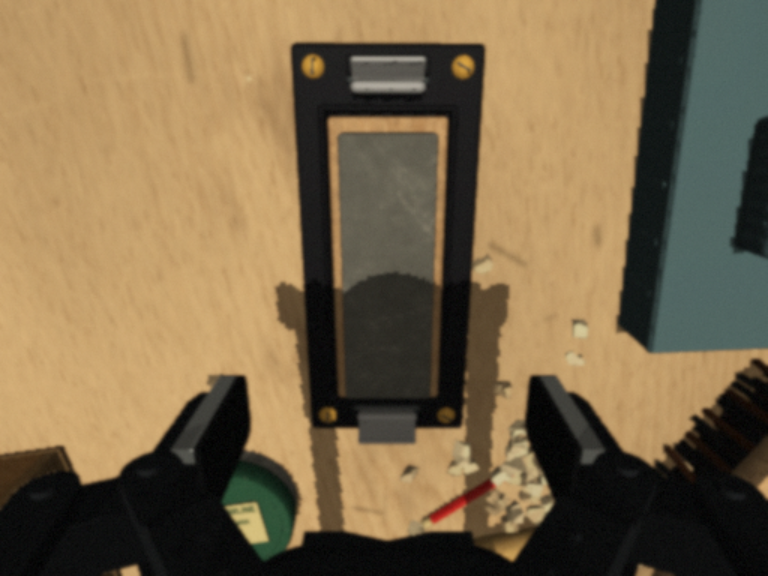

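The stone sits in the recess, in the middle of the frame at (388,265). Next is the cover.

Request:
servo_tool(
  commands=[
    [[0, 0, 1.2, 4.5, -2.4, 0, 0], [0, 0, 2.5, 9, -2.4, 0, 0], [0, 0, 4, 14, -2.4, 0, 0], [0, 0, 4.8, 17.5, -2.4, 0, 0], [0, 0, 5.1, 18.9, -2.4, 0, 0], [0, 0, 5.1, 18.9, -2.4, 0, 0], [0, 0, 5.1, 18.9, -2.4, 0, 0], [0, 0, 5.1, 18.9, -2.4, 0, 0]],
  ],
)

```text
time: 9.4
tool_pos: [506.8, -204.9, 144.9]
tcp_rot: [-146.5, 90.0, 116.6]
ft_force: [-0.1, 0.6, -0.4]
finger_gap: 85.4
```

```bash
python3 -c "
from h import *
goal([507,-206.4,46],83);snap('wrist','w11');goal([507,-206.4,46],83)
p,P=cloud('w11'); z=P[...,2]
for t,t2 in ((36,80),(56,80)):
    m=(z>t)&(z<t2)&(abs(P[...,0]-507)<110)&(abs(P[...,1]+206.4)<60)
    m=cv2.morphologyEx(m.astype(np.uint8),cv2.MORPH_OPEN,np.ones((3,3),np.uint8))>0
    print(t,cv2.minAreaRect(P[m][:,:2].astype(np.float32)),np.median(z[m]))
"
```

```text
t 9.4 pos [ 506.8 -204.9  144.9] jaw -97.0 F [-0.1  0.6 -0.4] gap 85.4 j [-27.   3. 100.   0.  78.  70.]
   shift cm [9.89 0.04 0.15] turn [ 0.04 -0.03  0.02] rows 2.0 0.0
t 9.45 pos [ 506.9 -204.9  144.9] jaw -96.9 F [-0.1 -0.1 -1.3] gap 85.3 j [-27.   3. 100.   0.  78.  70.]
   shift cm [9.89 0.03 0.15] turn [ 0.06 -0.02  0.01] rows 2.0 0.0
36 ((505.3619384765625, -206.87942504882812), (88.21925354003906, 187.9320068359375), 83.20724487304688) 41.241694496784646
56 ((505.7664489746094, -206.93588256835938), (18.534210205078125, 65.3533706665039), 83.12664794921875) 64.79947391274135
```

View pics/w11.png

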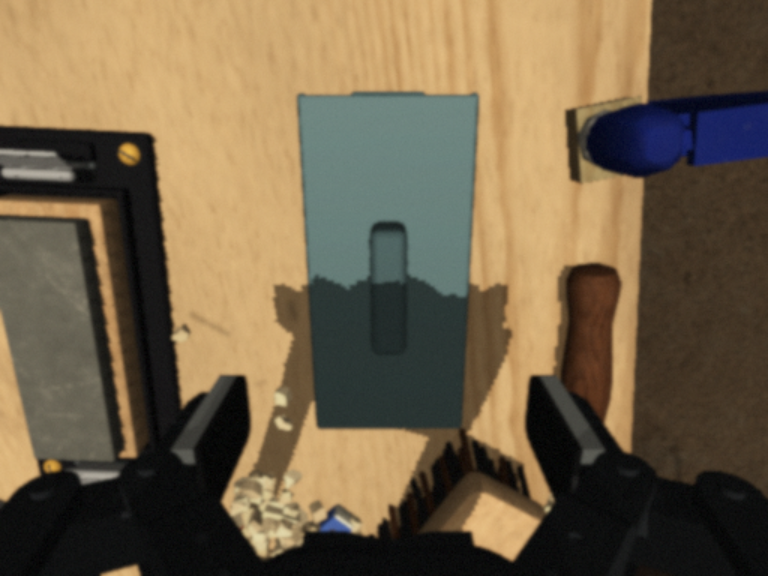

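The rib is centred at (389,287) between the fingers. I descend and grip it.

Request:
servo_tool(
  commands=[
    [[0, 3, 0, 0.05, 0, 0, 0], [0, 7, 0, 0.05, 0, 0, 0], [0, 9.5, 0, 0.05, 0, 0, 0], [0, 9.9, 0, 0.05, 0, 0, 0], [0, 9.9, 0, 0.05, 0, 0, 0], [0, 9.9, 0, 0.05, 0, 0, 0]],
  ],
)

```text
time: 10.05
tool_pos: [508.1, -207.0, 48.0]
tcp_rot: [70.1, 89.8, -26.9]
ft_force: [-0.0, -0.1, 0.2]
finger_gap: 85.9
```

Request:
servo_tool(
  commands=[
    [[80, 0, 0, 0, 0, 0, 0], [140, 0, 0, 0, 0, 0, 0], [180, 0, 0, 0, 0, 0, 0], [255, 0, 0, 0, 0, 0, 0], [255, 0, 0, 0, 0, 0, 0], [255, 0, 0, 0, 0, 0, 0], [255, 0, 0, 0, 0, 0, 0], [255, 0, 0, 0, 0, 0, 0]],
  ],
  force=80,
)

```text
time: 10.85
tool_pos: [507.1, -207.0, 46.6]
tcp_rot: [66.1, 90.0, -31.0]
ft_force: [-0.5, 0.6, 5.6]
finger_gap: 16.0
```

```bash
python3 -c "
from h import *
goal([507,-206.4,46],83);snap('wrist','w12');goal([507,-206.4,46],83)
"
```

```text
t 10.85 pos [ 507.1 -207.    46.6] jaw -97.0 F [-0.5  0.6  5.6] gap 16.0 j [-28.   9. 104.  -0.  67.  69.]
   shift cm [ 0.06 -0.02 -0.06] turn [-0.03  0.02 -0.04] rows 0.0 0.0
t 10.9 pos [ 507.1 -207.    46.6] jaw -97.0 F [-1.2 -0.4  5.3] gap 16.1 j [-28.   9. 104.  -0.  67.  69.]
   shift cm [ 0.06 -0.02 -0.06] turn [-0.03  0.02 -0.04] rows 0.0 0.0
```

View pics/w12.png

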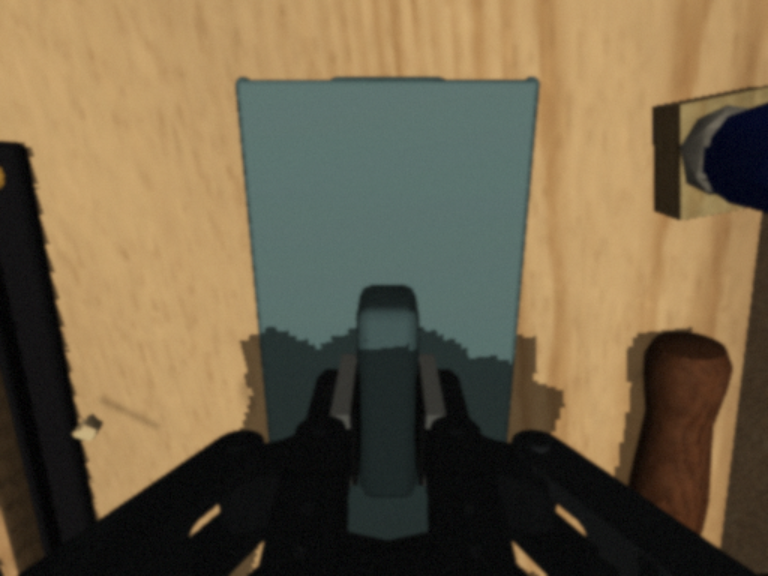

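Request:
servo_tool(
  commands=[
    [[255, -1, 0, 0, 0, 0, 0], [255, -3, 0, 0, 0, 0, 0], [255, -6, 0, 0, 0, 0, 0], [255, -8.5, 0, 0, 0, 0, 0], [255, -8.5, 0, 0, 0, 0, 0], [255, -8.5, 0, 0, 0, 0, 0]],
  ],
)

```text
time: 11.5
tool_pos: [507.0, -206.9, 131.4]
tcp_rot: [68.7, 89.9, -28.3]
ft_force: [0.4, 0.0, -1.9]
finger_gap: 16.4
```

```bash
python3 -c "
from h import *
goal([487.5,-12,135],80.45)
"
```

```text
t 11.5 pos [ 507.  -206.9  131.4] jaw -97.0 F [ 0.4  0.  -1.9] gap 16.4 j [-28.   3. 100.  -0.  76.  69.]
   shift cm [ -0.37  -4.32 -19.11] turn [ 2.52  0.02 -0.05] rows 3.9 0.3
```

Request:
servo_tool(
  commands=[
    [[255, 0, -0.7, -3, 1, 0, 0], [255, 0, -1.6, -7, 2, 0, 0], [255, 0, -2.5, -11, 2.5, 0, 0], [255, 0, -3.4, -15, 2.5, 0, 0], [255, 0, -4, -18, 2.5, 0, 0], [255, 0, -4.3, -19.1, 2.5, 0, 0], [255, 0, -4.3, -19.1, 2.5, 0, 0], [255, 0, -4.3, -19.1, 2.5, 0, 0]],
  ],
)

```text
time: 12.3
tool_pos: [487.1, -12.7, 130.2]
tcp_rot: [-61.1, 89.9, -160.6]
ft_force: [-0.2, -0.1, -0.7]
finger_gap: 16.4
```

```bash
python3 -c "
from h import *
goal([487.5,-12,90],80.45);snap('wrist','w13');goal([487.5,-12,90],80.45)
"
```

```text
t 12.3 pos [487.1 -12.7 130.2] jaw -99.5 F [-0.2 -0.1 -0.7] gap 16.4 j [ -7.  -6. 110.  -0.  76.  92.]
   shift cm [ 4.02  0.04 -0.07] turn [0.04 0.04 0.07] rows 0.8 0.0
t 12.35 pos [487.3 -13.1 130.5] jaw -99.6 F [-0.2  0.2 -1.2] gap 16.2 j [ -8.  -6. 110.  -0.  76.  92.]
   shift cm [ 4.05  0.01 -0.11] turn [-0.01  0.03  0.05] rows 0.8 0.0
```

View pics/w13.png

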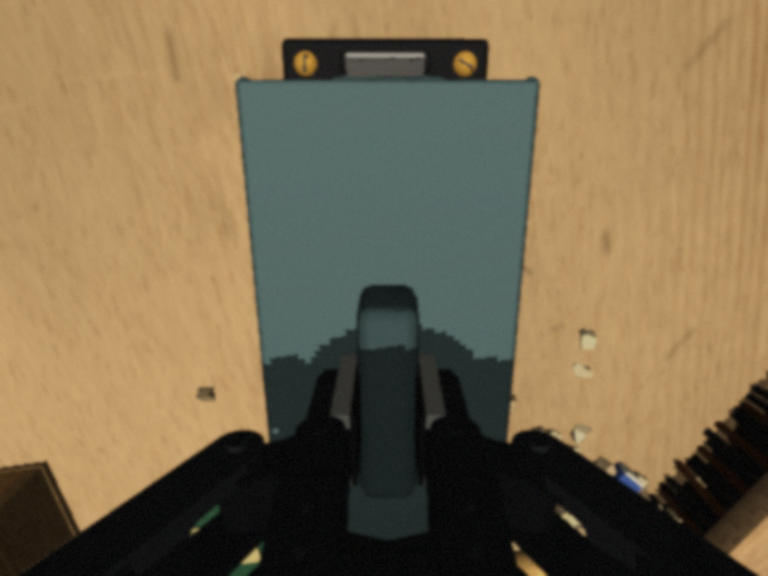

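```bash
cat > relc.py <<'E'
from h import *
import sys
p,P=cloud(sys.argv[1]);z=P[...,2]
ang=np.radians(-9.55); U=np.array([np.cos(ang),np.sin(ang)]);V=np.array([-U[1],U[0]])
Q=P[...,:2]-np.array([488,-12.7]); u=Q@U; v=Q@V
m=(z>4.5)&(z<14)&(u>95)&(u<135)&(abs(v)<70)
m=cv2.morphologyEx(m.astype(np.uint8),cv2.MORPH_OPEN,np.ones((3,3),np.uint8))>0
for lo,hi in ((104,110),(110,116)):
    k=m&(u>lo)&(u<hi)
    if k.sum()>20: print('  plate v',lo,np.percentile(v[k],[1,99]).round(1),np.percentile(v[k],[1,99]).mean().round(2))
# plate far edge: per-column max u over |v|<15..48
e=[np.max(u[m&(abs(v-c)<2)]) for c in list(range(-46,-20,4))+list(range(22,48,4)) if (m&(abs(v-c)<2)).any()]
print('plate far edge u',np.median(e).round(2))
b=p[...,2].astype(int)-p[...,0]>15
zt=np.nanmedian(z[b&(u>20)&(u<80)&(abs(v)<40)]); 
m2=b&(abs(z-zt)<4)&(u>0)&(u<130)&(abs(v)<60)
print('cover top z',zt)
for lo,hi in ((30,45),(45,60),(60,75),(75,88)):
    k=m2&(u>lo)&(u<hi); print('  cover v',lo,np.percentile(v[k],[.5,99.5]).round(1),np.percentile(v[k],[.5,99.5]).mean().round(2))
e=[(c,np.max(u[m2&(abs(v-c)<2)])) for c in range(-38,39,4)]
print('cover far edge u',np.median([x[1] for x in e]).round(2),'slope',np.polyfit(*zip(*e),1).round(4))
A=np.c_[u[m2],v[m2],np.ones(m2.sum())]; print('tilt',np.linalg.lstsq(A,z[m2],rcond=None)[0].round(4))
t=(z>22)&(z<42)&(u>80)&(u<130)&(abs(v)<40)&~b; print('clip',u[t].mean().round(2),v[t].mean().round(2))
E
python3 relc.py w13
python3 - <<'E'
import sys;sys.path.insert(0,'.')
from h import *
p,P=cloud('w10');z=P[...,2]
ang=np.radians(-9.55); U=np.array([np.cos(ang),np.sin(ang)]);V=np.array([-U[1],U[0]])
Q=P[...,:2]-np.array([488,-12.7]); u=Q@U; v=Q@V
k=(z>35)&(z<48)&(abs(u)<78)&(abs(v)<35); print(cv2.minAreaRect(np.c_[u[k],v[k]].astype(np.float32)),np.percentile(z[k],[5,50,95]))
A=np.c_[u[k],v[k],np.ones(k.sum())]; print('tilt',np.linalg.lstsq(A,z[k],rcond=None)[0].round(4))
E
```

```text
plate v 104 [-51.4  50.2] -0.59
  plate v 110 [-51.   49.5] -0.76
plate far edge u 117.52
cover top z 124.70029526574476
  cover v 30 [-42.8  39.6] -1.57
  cover v 45 [-42.9  39.6] -1.63
  cover v 60 [-42.8  39.6] -1.57
  cover v 75 [-42.8  39.7] -1.57
cover far edge u 90.1 slope [7.00000e-04 9.02261e+01]
tilt [-2.600000e-03 -4.000000e-04  1.248238e+02]
clip 103.66 -0.67
((-1.51470947265625, -0.8422374725341797), (150.1492919921875, 50.05721664428711), 0.12855976819992065) [39.55340612 40.67499122 41.76873644]
tilt [-1.10000e-03 -5.00000e-04  4.06753e+01]
```

Request:
servo_tool(
  commands=[
    [[255, 1, 0.09, -0.09, 0, 0, 0], [255, 2, 0.09, -0.09, 0, 0, 0], [255, 3, 0.09, -0.09, 0, 0, 0], [255, 4, 0.09, -0.09, 0, 0, 0], [255, 4, 0.09, -0.09, 0, 0, 0], [255, 4, 0.09, -0.09, 0, 0, 0]],
  ],
)

```text
time: 12.95
tool_pos: [488.1, -11.3, 90.6]
tcp_rot: [-86.9, 89.9, 173.5]
ft_force: [-0.2, 0.4, -0.7]
finger_gap: 16.1
```

```bash
python3 -c "
from h import *
goal([487.5,-12,60],80.45);snap('wrist','w14');goal([487.5,-12,60],80.45)
";python3 relc.py w14
```

```text
t 12.95 pos [488.1 -11.3  90.6] jaw -99.5 F [-0.2  0.4 -0.7] gap 16.1 j [ -7.  -3. 111.  -0.  72.  92.]
   shift cm [ 3.06 -0.05  0.08] turn [0.02 0.   0.06] rows 0.6 0.0
t 13.0 pos [488.6 -11.3  91.2] jaw -99.5 F [0.9 0.2 0.4] gap 16.1 j [ -7.  -3. 111.  -0.  72.  92.]
   shift cm [ 3.12 -0.1   0.09] turn [ 0.03  0.   -0.  ] rows 0.6 0.0
  plate v 104 [-51.4  50.1] -0.62
  plate v 110 [-51.   49.9] -0.57
plate far edge u 117.48
cover top z 85.02809611843267
  cover v 30 [-41.3  41.3] 0.01
  cover v 45 [-41.2  41.1] -0.04
  cover v 60 [-41.3  41.1] -0.1
  cover v 75 [-41.3  41.2] -0.01
cover far edge u 91.07 slope [5.4000e-03 9.1075e+01]
tilt [-2.30000e-03  2.00000e-04  8.51428e+01]
clip 102.67 -0.6
```

View pics/w14.png

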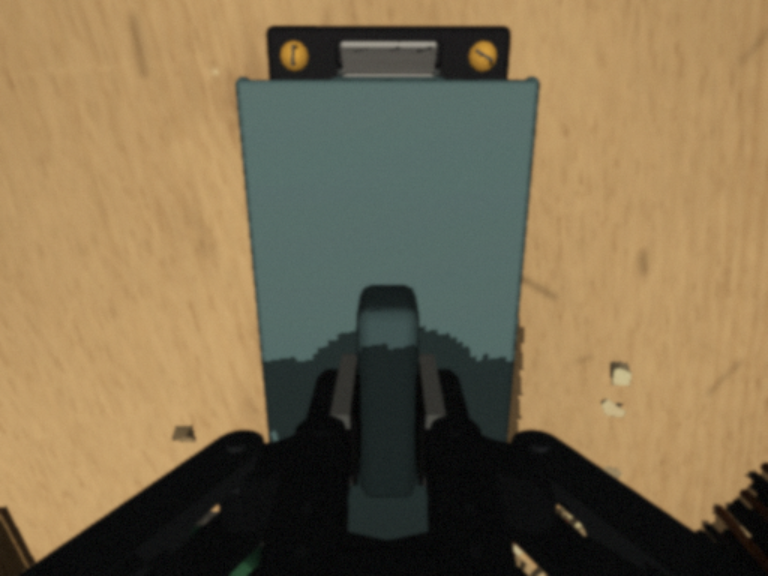

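Request:
servo_tool(
  commands=[
    [[255, 0.6, 0, 0.05, 0, 0, 0], [255, 1.2, 0, 0.05, 0, 0, 0], [255, 1.8, 0, 0.05, 0, 0, 0], [255, 2.2, 0, 0.05, 0, 0, 0], [255, 2.2, 0, 0.05, 0, 0, 0], [255, 2.2, 0, 0.05, 0, 0, 0]],
  ],
  force=110,
)

```text
time: 13.6
tool_pos: [488.3, -11.7, 68.9]
tcp_rot: [-94.0, 90.0, 166.5]
ft_force: [-0.9, 0.7, -0.7]
finger_gap: 15.2
```

```bash
python3 -c "
from h import *
goal([487.5,-12,55],80.45);snap('wrist','w15');goal([487.5,-12,55],80.45);snap('scene','s15')
a=cv2.imread('pics/s15.png')[230:430,300:560]; cv2.imwrite('pics/s15c.png',cv2.resize(a,None,fx=3,fy=3))
";python3 relc.py w15
```

```text
t 13.6 pos [488.3 -11.7  68.9] jaw -99.5 F [-0.9  0.7 -0.7] gap 15.2 j [ -7.  -2. 112.   0.  69.  92.]
   shift cm [ 1.39 -0.07  0.04] turn [ 0.02 -0.    0.02] rows 0.3 0.0
t 13.65 pos [488.5 -11.8  69.2] jaw -99.5 F [-0.1  0.3 -1.4] gap 15.6 j [ -7.  -2. 112.   0.  69.  92.]
   shift cm [ 1.42 -0.1   0.04] turn [ 0.02 -0.   -0.01] rows 0.3 0.0
  plate v 104 [-51.3  50. ] -0.64
  plate v 110 [-51.   49.6] -0.68
plate far edge u 118.02
cover top z 63.33237017200457
  cover v 30 [-41.8  40.9] -0.43
  cover v 45 [-41.7  40.9] -0.39
  cover v 60 [-41.7  40.9] -0.44
  cover v 75 [-41.7  40.7] -0.53
cover far edge u 91.53 slope [3.30000e-03 9.14073e+01]
tilt [-1.70000e-03  2.00000e-04  6.34086e+01]
clip 101.6 -0.6
```

View pics/w15.png

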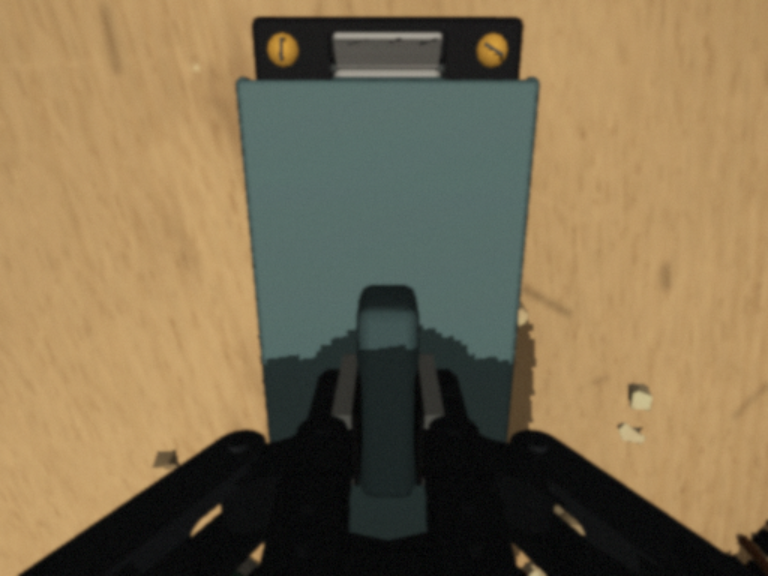

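View pics/s15c.png

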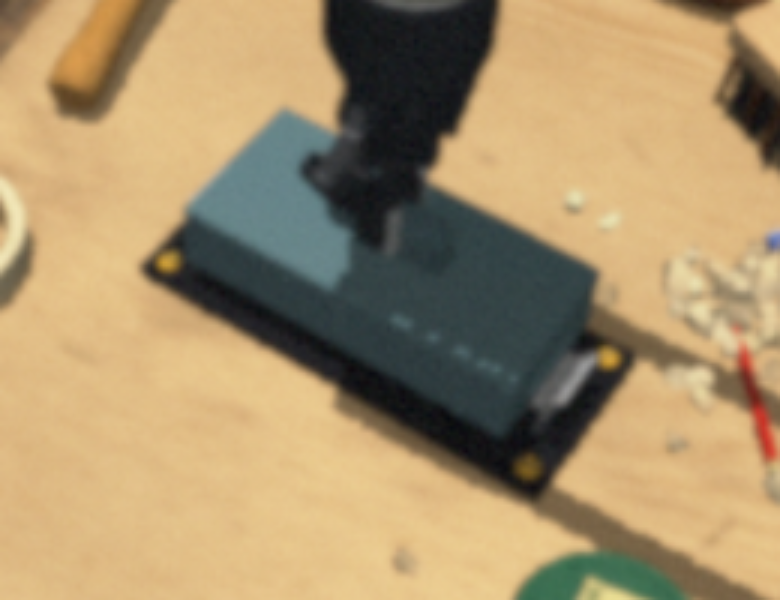

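Aligned within about 0.3 mm. I press on in small steps.

Request:
servo_tool(
  commands=[
    [[255, 0.1, 0, 0.02, 0, 0, 0], [255, 0.2, 0, 0.02, 0, 0, 0], [255, 0.3, 0, 0.02, 0, 0, 0], [255, 0.4, 0, 0.02, 0, 0, 0], [255, 0.5, 0, 0.02, 0, 0, 0], [255, 0.5, 0, 0.02, 0, 0, 0]],
  ],
)

```text
time: 14.3
tool_pos: [489.0, -12.0, 65.0]
tcp_rot: [91.8, 89.9, -7.8]
ft_force: [-3.7, 0.5, 7.1]
finger_gap: 15.8
```

Request:
servo_tool(
  commands=[
    [[255, 0.1, 0, 0, 0, 0, 0], [255, 0.2, 0, 0, 0, 0, 0], [255, 0.2, 0, 0, 0, 0, 0]],
  ],
)

```text
time: 14.6
tool_pos: [489.2, -12.0, 63.8]
tcp_rot: [90.9, 89.9, -8.7]
ft_force: [-9.2, 1.0, 13.8]
finger_gap: 15.5
```

Request:
servo_tool(
  commands=[
    [[255, 0.05, -0.05, 0, 0, 0, 0], [255, 0.1, -0.1, 0, 0, 0, 0], [255, 0.1, -0.1, 0, 0, 0, 0]],
  ],
)

```text
time: 14.9
tool_pos: [488.2, -11.8, 62.0]
tcp_rot: [94.1, 89.9, -5.4]
ft_force: [-1.4, -0.4, 4.2]
finger_gap: 15.7
```

```bash
python3 -c "
from h import *
goal([487.5,-12,55],80.45);snap('wrist','w16');goal([487.5,-12,55],80.45)
s=r.sense();print(np.round(s['wrist_torque'],2))
";python3 relc.py w16
```

```text
t 14.9 pos [488.2 -11.8  62. ] jaw -99.5 F [-1.4 -0.4  4.2] gap 15.7 j [ -7.  -1. 113.   0.  68.  92.]
   shift cm [ 0.7  -0.07  0.03] turn [ 0.03 -0.01 -0.1 ] rows 0.1 0.0
t 14.95 pos [488.2 -11.9  61.9] jaw -99.5 F [-0.7  0.2  3.5] gap 15.5 j [ -7.  -1. 113.   0.  68.  92.]
   shift cm [ 0.69 -0.06  0.03] turn [ 0.02 -0.01 -0.1 ] rows 0.1 0.0
[ 0.03  0.08 -0.04]
  plate v 104 [-51.3  50. ] -0.68
  plate v 110 [-51.   50.2] -0.41
plate far edge u 117.85
cover top z 56.626920802457406
  cover v 30 [-41.8  40.6] -0.61
  cover v 45 [-41.8  40.6] -0.6
  cover v 60 [-41.7  40.6] -0.57
  cover v 75 [-41.9  40.7] -0.56
cover far edge u 91.46 slope [3.00000e-03 9.13828e+01]
tilt [1.80000e-03 2.00000e-04 5.65147e+01]
clip 103.39 -0.56
```

Request:
servo_tool(
  commands=[
    [[255, 0.05, 0, 0, 0, 0, 0], [255, 0.1, 0, 0, 0, 0, 0], [255, 0.15, -0.01, 0, 0, 0, 0], [255, 0.15, -0.01, 0, 0, 0, 0]],
  ],
)

```text
time: 15.35
tool_pos: [487.2, -11.8, 59.0]
tcp_rot: [-79.7, 90.0, -179.2]
ft_force: [2.2, -0.5, -4.4]
finger_gap: 15.7
```

Request:
servo_tool(
  commands=[
    [[255, 0.05, -0.02, 0, 0, 0, 0], [255, 0.1, -0.02, 0, 0, 0, 0], [255, 0.1, -0.02, 0, 0, 0, 0]],
  ],
)

```text
time: 15.65
tool_pos: [486.9, -11.7, 58.1]
tcp_rot: [-86.0, 90.0, 174.5]
ft_force: [3.6, -0.7, -5.7]
finger_gap: 15.5
```

Request:
servo_tool(
  commands=[
    [[255, 0.1, 0.03, 0, 0, 0, 0], [255, 0.2, 0.03, 0, 0, 0, 0], [255, 0.3, 0.03, 0, 0, 0, 0], [255, 0.3, 0.03, 0, 0, 0, 0]],
  ],
)

```text
time: 16.05
tool_pos: [487.1, -11.7, 55.4]
tcp_rot: [-91.8, 90.0, 168.7]
ft_force: [0.6, 0.3, -2.9]
finger_gap: 15.7
```

Request:
servo_tool(
  commands=[
    [[255, 0.05, 0, 0, 0, 0, 0], [255, 0.1, 0, 0, 0, 0, 0], [255, 0.1, 0, 0, 0, 0, 0]],
  ],
)

```text
time: 16.35
tool_pos: [487.4, -11.8, 54.7]
tcp_rot: [-84.1, 90.0, 176.4]
ft_force: [-0.2, 1.0, 0.7]
finger_gap: 15.5
```

Request:
servo_tool(
  commands=[
    [[255, 0.05, 0, 0, 0, 0, 0], [255, 0.1, 0, 0, 0, 0, 0], [255, 0.1, 0, 0, 0, 0, 0], [255, 0.1, 0, 0, 0, 0, 0]],
  ],
)

```text
time: 16.75
tool_pos: [487.4, -11.8, 54.7]
tcp_rot: [-80.7, 90.0, 179.8]
ft_force: [-6.6, 0.1, 11.3]
finger_gap: 15.3
```

```bash
python3 -c "
from h import *
goal([487.5,-12,55],80.45);snap('wrist','w17');goal([487.5,-12,55],80.45);snap('scene','s17');goal([487.5,-12,55],80.45);snap('top','t17')
a=cv2.imread('pics/s17.png')[230:430,300:560]; cv2.imwrite('pics/s17c.png',cv2.resize(a,None,fx=3,fy=3))
";python3 relc.py w17
```

```text
t 16.75 pos [487.4 -11.8  54.7] jaw -99.5 F [-6.6  0.1 11.3] gap 15.3 j [ -7.  -1. 113.  -0.  68.  92.]
   shift cm [-0.03  0.02  0.02] turn [0.03 0.   0.02] rows 0.0 0.0
t 16.8 pos [487.4 -11.8  54.7] jaw -99.5 F [-7.1  0.6 11.5] gap 15.8 j [ -7.  -1. 113.  -0.  68.  92.]
   shift cm [-0.03  0.01  0.02] turn [0.03 0.   0.02] rows 0.0 0.0
t 16.85 pos [487.4 -11.8  54.7] jaw -99.5 F [-6.1  1.  11.6] gap 15.8 j [ -7.  -1. 113.  -0.  68.  92.]
   shift cm [-0.03  0.01  0.02] turn [0.03 0.   0.01] rows 0.0 0.0
  plate v 104 [-51.2  50. ] -0.58
  plate v 110 [-50.9  49.8] -0.55
plate far edge u 117.86
cover top z 49.14887273814149
  cover v 30 [-41.8  40.6] -0.62
  cover v 45 [-41.9  40.6] -0.66
  cover v 60 [-41.8  40.7] -0.57
  cover v 75 [-41.8  40.7] -0.57
cover far edge u 90.29 slope [1.50000e-03 9.03535e+01]
tilt [-9.00000e-04 -0.00000e+00  4.91712e+01]
clip 100.91 -0.58
```

View pics/w17.png

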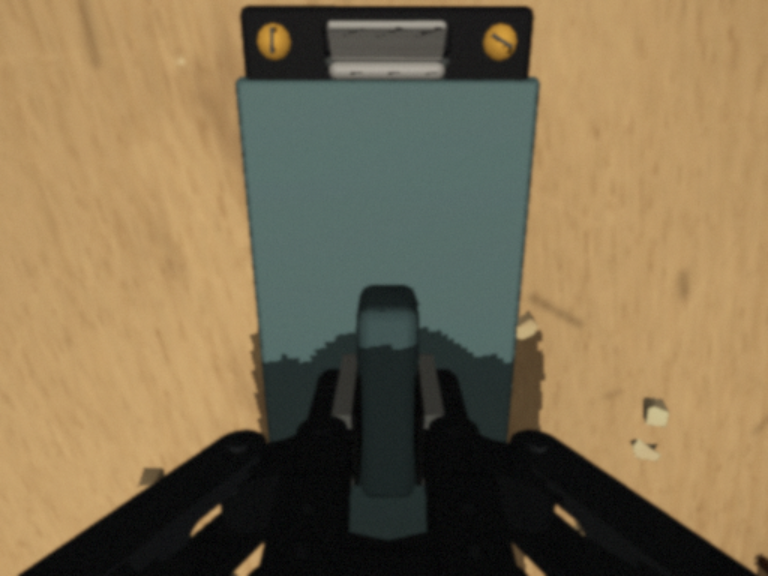

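View pics/s17c.png

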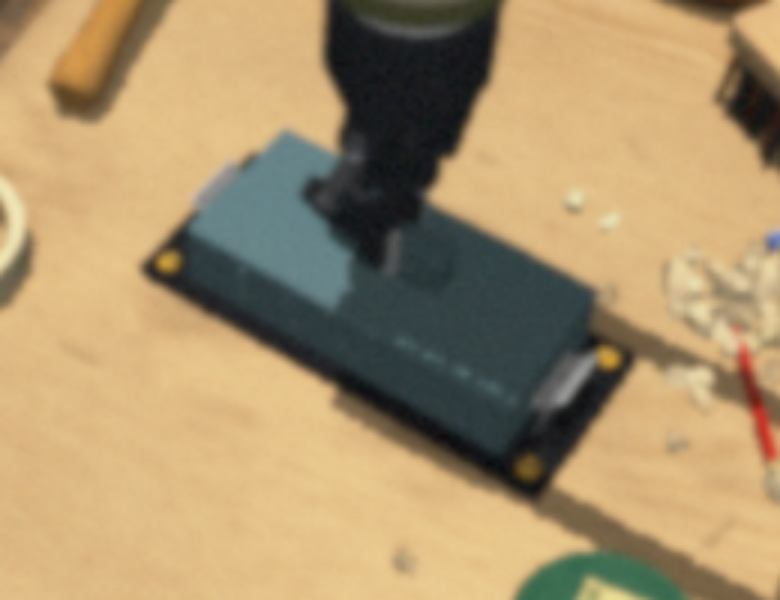

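Seated flat (cover top about 50 mm after the camera's 0.8 mm bias). I'll take out most of the sideways load and trim the push to about 10 N.

Request:
servo_tool(
  commands=[
    [[255, 0, -0.02, 0, 0, 0, 0], [255, 0, -0.04, 0, 0, 0, 0], [255, 0, -0.04, 0, 0, 0, 0], [255, 0, -0.04, 0, 0, 0, 0]],
  ],
)

```text
time: 17.3
tool_pos: [487.4, -11.8, 54.7]
tcp_rot: [85.9, 90.0, -13.6]
ft_force: [-4.1, 1.0, 9.6]
finger_gap: 15.5
```

Request:
servo_tool(
  commands=[
    [[255, 0.02, -0.03, 0, 0, 0, 0], [255, 0.02, -0.05, 0, 0, 0, 0], [255, 0.02, -0.05, 0, 0, 0, 0], [255, 0.02, -0.05, 0, 0, 0, 0], [255, 0.02, -0.05, 0, 0, 0, 0], [255, 0.02, -0.05, 0, 0, 0, 0]],
  ],
)

```text
time: 17.9
tool_pos: [487.4, -11.8, 54.7]
tcp_rot: [89.4, 89.9, -10.1]
ft_force: [-1.2, 0.8, 8.0]
finger_gap: 15.5
```

```bash
python3 -c "
from h import *
for i in range(4):
    goal([487.5,-12,55],80.45);snap('wrist' if i%2 else 'scene','f%d'%i)
snap('top','f4')
a=cv2.imread('pics/f0.png')[230:430,300:560]; cv2.imwrite('pics/f0c.png',cv2.resize(a,None,fx=3,fy=3))
goal([487.5,-12,55],80.45)
p,P=cloud('f2');z=P[...,2]
ang=np.radians(-9.55); U=np.array([np.cos(ang),np.sin(ang)]);V=np.array([-U[1],U[0]])
Q=P[...,:2]-np.array([488,-12.7]); u=Q@U; v=Q@V
for lo,hi in ((-85,-50),(40,85)):
    k=(abs(v)<35)&(u>lo)&(u<hi)&(z>42)&(z<56); print('scene cover top z',lo,np.median(z[k]).round(2),k.sum())
";python3 relc.py f3|egrep 'top|tilt|far'
```

```text
t 17.9 pos [487.4 -11.8  54.7] jaw -99.5 F [-1.2  0.8  8. ] gap 15.5 j [ -7.  -1. 113.  -0.  68.  92.]
   shift cm [-0.03  0.01  0.02] turn [ 0.03  0.   -0.1 ] rows 0.0 0.0
t 17.95 pos [487.4 -11.8  54.7] jaw -99.5 F [-2.2  0.2  8.8] gap 15.4 j [ -7.  -1. 113.  -0.  68.  92.]
   shift cm [-0.03  0.01  0.02] turn [ 0.03 -0.   -0.1 ] rows 0.0 0.0
t 18.0 pos [487.4 -11.8  54.7] jaw -99.5 F [-3.1 -0.7  7.5] gap 15.4 j [ -7.  -1. 113.  -0.  68.  92.]
   shift cm [-0.03  0.01  0.02] turn [ 0.03 -0.   -0.1 ] rows 0.0 0.0
t 18.05 pos [487.4 -11.8  54.7] jaw -99.5 F [-1.2 -0.3  8.8] gap 15.5 j [ -7.  -1. 113.  -0.  68.  92.]
   shift cm [-0.03  0.01  0.02] turn [ 0.02 -0.   -0.1 ] rows 0.0 0.0
t 18.15 pos [487.4 -11.8  54.7] jaw -99.5 F [-2. -0.  8.] gap 15.6 j [ -7.  -1. 113.  -0.  68.  92.]
   shift cm [-0.03  0.01  0.02] turn [ 0.03 -0.   -0.1 ] rows 0.0 0.0
scene cover top z -85 48.46 417
scene cover top z 40 48.34 376
plate far edge u 117.81
cover top z 49.135856142453164
cover far edge u 90.3 slope [2.90000e-03 9.03061e+01]
tilt [-9.00000e-04  3.00000e-04  4.91751e+01]
```

View pics/f0c.png

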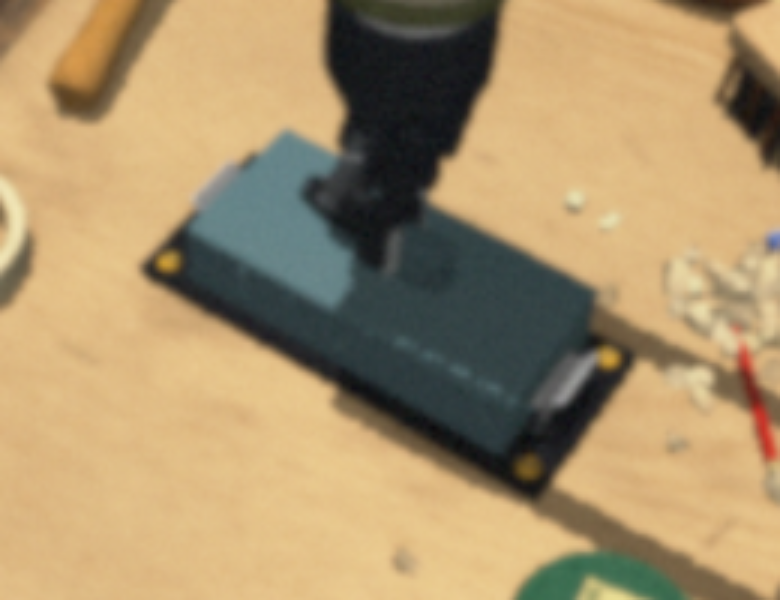

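View pics/f4.png

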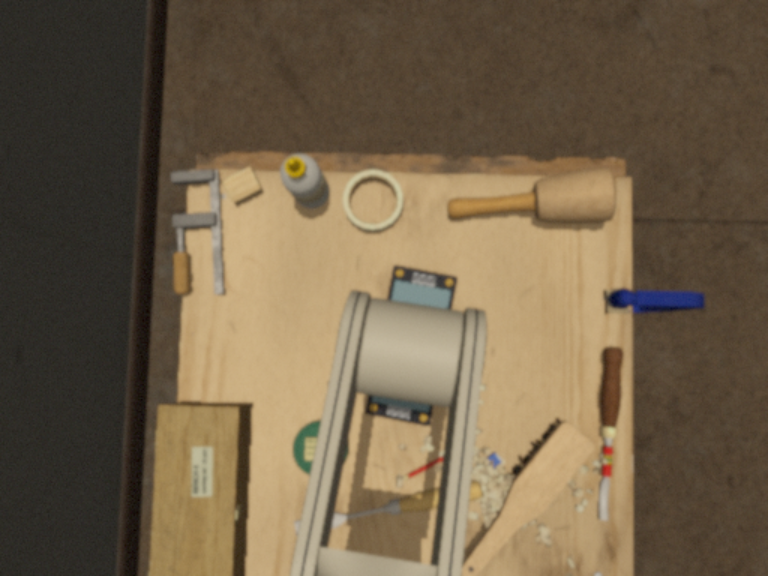

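The cover is level on the holder between both clips, and the bottle still stands at (303,180). The push reads about 8.3 N, so I nudge it up.

Request:
servo_tool(
  commands=[
    [[255, 0.02, 0, 0, 0, 0, 0], [255, 0.02, 0, 0, 0, 0, 0], [255, 0.02, 0, 0, 0, 0, 0], [255, 0.02, 0, 0, 0, 0, 0], [255, 0.02, 0, 0, 0, 0, 0], [255, 0.02, 0, 0, 0, 0, 0]],
  ],
)

```text
time: 18.75
tool_pos: [487.4, -11.8, 54.7]
tcp_rot: [89.6, 89.9, -10.0]
ft_force: [-2.6, 0.1, 9.9]
finger_gap: 15.2
```

Request:
servo_tool(
  commands=[
    [[255, 0, 0, 0, 0, 0, 0], [255, 0, 0, 0, 0, 0, 0], [255, 0, 0, 0, 0, 0, 0], [255, 0, 0, 0, 0, 0, 0], [255, 0, 0, 0, 0, 0, 0], [255, 0, 0, 0, 0, 0, 0]],
  ],
)

```text
time: 19.35
tool_pos: [487.4, -11.8, 54.7]
tcp_rot: [89.0, 89.9, -10.5]
ft_force: [-4.0, 0.1, 10.5]
finger_gap: 15.4
```

```bash
python3 -c "
from bench import r
print(r.sense()['ft_force'],r.hand_in())"
```

```text
the job is handed in; nothing more can be done
[-4.0371647   0.12512158 10.46289484] None
```

The oilstone is in the holder's recess, stone side up, and the cover is snapped down over it. The job is handed in at about 19 s, with the gripper still on the rib pushing down at about 10 N.

- **Stone:** it went into the recess with no sideways force. The picture after release showed it flat and inside the lip.
- **Snap:** as the cover went down, the force rose to about 14 N. It then fell and turned to a downward pull of about 5 N as the beads passed the clips. The cover then came to rest on the plate at the expected height.
- **Cover flat:** the wrist camera puts its top at 49.1 mm (expected 50; this camera reads about 0.8 mm low), with a tilt under 0.1 degrees. The scene camera reads 48.4 mm, but equal at both ends.
- **Clips:** I could not read their bend directly. In the pictures both look upright against the cover, so the snap is judged from the force and the height.
- **Final push:** the last reading was 10.5 N down, with about 4 N of sideways load left along the holder's length.
- **Bottle:** still standing in the last top view.

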